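# Clear the cutting board and close the scrap box

## Task

Use the wooden sweeper, not the fingers, to sweep all five offcuts off the raised cutting board into the scrap box beside it, and stand the sweeper upright on the bench again. Then take the lid from its rack, lay it flat and knob up on the cleared board and let go, pick it up again by its knob, set it on the box and press it down until it is fully home on the rim all round. Do not knock over the glue bottle.

Things in the scene. Friction and masses are not known exactly. Their poses are not given: they have to be found in the camera images.
- board: raised pale plywood cutting board, fixed, 200 (its x) x 230 (its y) mm, flat top 72 mm above the bench. Origin on the bench under its centre, z up. The scrap box stands along its -y edge.
- box: dark wooden open scrap box, fixed, brass corner straps; outside 144 (x) x 160 (y) x 60 mm tall, walls 8, floor 5 mm. Origin on the bench under its centre, z up, axes parallel to the board's. It stands 4 mm from the board's -y edge: its centre is 199 mm from the board's, its rim 12 mm below the board's top.
- seal (a joint): stiff cork sealing strip, 5 mm wide, let into the inner edge of the box's rim all round, opening inside it 128 x 144 mm: 0 = standing 6 mm proud of the rim (start), 0.006 = pressed down flush. It yields to about 9 N, more than the lid's weight, and stays where it is pushed.
- sweeper: wooden sweeper standing on the bench: blade 120 (x) x 12 (y) x 40 mm tall; at each end a wing 7 thick, 30 tall, reaching 39 mm from the blade's middle towards -y, the pushing side; above the blade an upright dark grip 52 (x) x 20 (y) mm, from 40 to 95 mm above the foot. Origin at the foot under the blade's centre, z up.
- rack: dark wooden leaning rack, fixed: foot 120 x 170 x 12 mm, back board 72 mm high leaning back 0.2 rad towards its +x, 10 mm lip in front. Origin on the bench, z up.
- lid: wooden box lid: plate 140 (x) x 156 (y) x 10 mm; under it a plug 122 x 138 x 8 mm (3 mm play in the box); on top a brass bar knob 50 (x) x 18 (y) x 28 mm. Origin: centre of the plate's underside, z towards the knob (plug z -8 to 0, plate 0 to 10, knob 10 to 38). Starts leaning in the rack, plug against its back board, knob towards the robot, +x edge up at 150 mm; the upper 65 mm stand free.
- glue: white glue bottle, 52 mm across, 130 mm tall, standing on the bench; origin under its centre. Not part of the job.
- scrap0: hardwood offcut, oblong block 36 x 22 x 16 mm, lying on the board; origin at the centre of the face it lies on at the start.
- scrap1: hardwood offcut, square block 26 x 26 x 18 mm, lying on the board; origin at the centre of the face it lies on at the start.
- scrap2: hardwood offcut, L-shaped piece about 30 x 27 x 15 mm, lying on the board; origin at the centre of the face it lies on at the start.
- scrap3: hardwood offcut, round dowel stub 26 across x 20 mm, lying on the board; origin at the centre of the face it lies on at the start.
- scrap4: hardwood offcut, stepped piece 34 x 18 x 22 (14 at its lower end) mm, lying on the board; origin at the centre of the face it lies on at the start.

How it is judged:
On the way, in this order (a step that is already met when the one before it is completed fails the run):
1. all five offcuts lie in the scrap box (x of scrap0 in the frame of box between -0.068 and 0.068 m and y of scrap0 in the frame of box between -0.076 and 0.076 m and z of each of scrap0, scrap1, scrap2, scrap3, scrap4 in the frame of box below 0.054 m and x of scrap1 in the frame of box between -0.068 and 0.068 m and y of scrap1 in the frame of box between -0.076 and 0.076 m and x of scrap2 in the frame of box between -0.068 and 0.068 m and y of scrap2 in the frame of box between -0.076 and 0.076 m and x of scrap3 in the frame of box between -0.068 and 0.068 m and y of scrap3 in the frame of box between -0.076 and 0.076 m and x of scrap4 in the frame of box between -0.068 and 0.068 m and y of scrap4 in the frame of box between -0.076 and 0.076 m), for 0.2 s.
2. the sweeper stands upright on the bench, let go (height (world z) of sweeper below 0.008 m and angle between sweeper's own z axis and vertical below 0.1 rad and linear speed of sweeper below 0.02 m/s and contact force between the fingers and sweeper below 0.1 N), for 0.2 s.
3. the lid lies flat, knob up, on the board, let go (z of lid in the frame of board between 0.072 and 0.086 m and angle between lid's own z axis and vertical below 0.06 rad and contact force between the fingers and lid below 0.1 N and linear speed of lid below 0.02 m/s and x of lid in the frame of board between -0.1 and 0.1 m and y of lid in the frame of board between -0.115 and 0.115 m), for 0.2 s.
At the end, for the whole second after the job is handed in: All five offcuts are in the scrap box; the lid is home and at rest on it: centre within 7 mm, square within 0.08 rad, level within 0.03 rad, underside within 3 mm of the rim, seal pressed at least 4 mm; the sweeper stands at rest upright within 0.1 rad, its foot within 8 mm of the bench (all of step 1 and z of lid in the frame of box between 0.056 and 0.063 m and horizontal distance between lid and box below 0.007 m and angle between the x axis of lid and the x axis of box, either way round below 0.08 rad and angle between lid's own z axis and vertical below 0.03 rad and value of joint seal above 0.004 m and linear speed of each of lid, sweeper below 0.02 m/s and height (world z) of sweeper below 0.008 m and angle between sweeper's own z axis and vertical below 0.1 rad); the robot touches nothing.
It fails at once if the fingers push an offcut (contact force between the fingers and scrap0 above 0.5 N or contact force between the fingers and scrap1 above 0.5 N or contact force between the fingers and scrap2 above 0.5 N or contact force between the fingers and scrap3 above 0.5 N or contact force between the fingers and scrap4 above 0.5 N).
It fails at once if the glue bottle is knocked over (angle between glue's own z axis and vertical above 0.5 rad).
It also fails if it takes over 72 s, if anything falls off the work surface, if the arm or the gripper's body presses on something with over 40 N, if the wrist force passes 120 N, or if a joint passes its speed limit or range.

## Robot

A 7-joint arm with a two-finger parallel gripper is mounted at the origin on the work surface. World frame = base frame: x ahead of the robot, y to its left, z up, the work surface at z = 0. Lengths are in m, angles in rad, forces in N, time in s.
With the tool pointing down it reaches from about 0.425 to 0.825 m from the base axis. Payload 3.6 kg.
Tool frame: the origin (TCP) lies at the very end of the fingers, on their centre line; the grasp point (between the pads) lies 19 mm behind it; z points along the fingers, y is the direction in which the jaws open and shut (so a half turn about z gives the same grasp; the last joint's range is limited). The gripper opens to 93 mm and grips with 3 to 60 N. Pads are 15 mm wide; open, the fingers measure 128 mm over their backs; the gripper's body (75 mm by 188 mm) begins 65 mm behind the grasp point.
Start: joints at [1.298, 0.615, -0.013, 1.423, 0.008, 1.103, -0.04], TCP at [0.158, -0.63, 0.219] pointing down, gripper open.
Joint ranges: [-3.12, 3.12], [-0.3, 2.06], [-1.34, 1.32], [0.26, 2.42], [-1.36, 4.5], [0.01, 1.98], [-2.84, 2.84]. Speed limits (rad/s): [2.79, 2.79, 3.14, 3.14, 3.14, 3.14, 3.14].

## Interface

Orientations are given as a unit quaternion [w, x, y, z].
In Python, from bench import r gives the robot as it stands.
- The arm moves only by the shell command python3 -m pendant 'ROWS' [FORCE]. ROWS is JSON, a list of rows, each a list of 5 numbers: the opening, from 0 (shut) to 1 (fully open), then the shift along the tool's x, y, z in mm, then the turn about the tool's z in degrees. A call has 1 to 8 rows; each row shifts and turns the commanded pose from where the row before left it, along the tool's axes as they then stand; what a row does not reach is not made up. A row lasts 1/10 s, in which the tool goes at most 50 mm and 8.59 degrees, less where a joint would pass 70% of its speed; a pose out of reach is approached as far as the arm can. A call with a gripper value outside its range is refused whole. The fingers move at their own pace and stop on an object; FORCE is the grip in N (left out, the last holds). Time passes only in rows, so rows that do not move let the fingers close. It gives the time, the measured TCP pose, the force and the opening at its end, in the units of the state.
- r.observe(): the state, without advancing time (a new reading comes with each control period).
- r.capture(name): name is "side" or "top"; returns a dict with "frame" (420x560x3 uint8, blue, green, red), "depth" (420x560 float32, m along the optical axis (not along the pixel's ray), 0 where there is no reading), "intrinsics" (3x3 intrinsics, pixels), "position" and "attitude" of the camera in the world. Camera axes: x right, y down, z forward; pixel columns grow to the right and rows downward; lengths in m; the calibration is good to about 2 mm. A picture is of the moment at which its call begins.
- r.close_job(): hands the job in, once; it reports no verdict.
The state is a dict: "time": time; "qpos": joint angles; "joint_vel": joint speeds; "effort": joint torques, N m; "tool_pos": TCP position; "eef_rot": TCP orientation; "wrist_force": force on the tool from outside, world axes, zero at the start; "ft_torque": the same for the moment, N m; "grip_width": finger opening in m.
Only numpy, scipy, OpenCV 4.12 (cv2) and the standard library are available. Lean on these libraries where they do the work, as an engineer would, in place of code of your own. Each camera call takes 0.05 s, during which the arm holds its last target. There are 200 camera calls.

## Working session

There is one attempt and no reset: what is moved stays moved. The work goes in short steps, Python scripts to look and compute and a shell command to move; the robot and the scene stay as the last step left them, time stands still between calls to the robot, and variables do not carry over. Pictures are saved under pics/ and viewed, about 8 in all and at most 12, crops included, and the job is handed in when it is done.

```bash
ls; mkdir -p pics; cat > h.py <<'E'
import numpy as np, cv2
from bench import r
from scipy.spatial.transform import Rotation as R
def cap(n):
    c=r.capture(n); np.savez('%s.npz'%n,**{k:np.asarray(v) for k,v in c.items()}); return c
def cloud(c):
    K=np.asarray(c['intrinsics']);d=np.asarray(c['depth'])
    v,u=np.mgrid[:d.shape[0],:d.shape[1]]
    P=np.stack([(u-K[0,2])/K[0,0]*d,(v-K[1,2])/K[1,1]*d,d],-1)
    a=np.asarray(c['attitude'])
    Rm=a if a.shape==(3,3) else R.from_quat(np.r_[a[1:],a[0]]).as_matrix()
    W=P@Rm.T+np.asarray(c['position']); W[d==0]=np.nan
    return W
def ld(n): return dict(np.load('%s.npz'%n))
E
python3 - <<'E'
from h import *
for n in('top','side'):
    c=cap(n); cv2.imwrite('pics/%s0.png'%n,cv2.resize(c['frame'],(800,600)))
    print(n,c['position'],c['attitude'],c['intrinsics'])
print(r.observe())
E
```

```text
pics
top [0.37845858 0.00204102 1.09513442] [ 0.07239724 -0.69570051  0.71107598 -0.07162671] [[470.06742125   0.         268.10391319]
 [  0.         470.06742125 210.61025675]
 [  0.           0.           1.        ]]
side [0.32568487 0.62806539 0.79332077] [ 0.07104203 -0.18386605  0.91038962 -0.36378159] [[412.68601861   0.         283.05811915]
 [  0.         412.68601861 212.80741064]
 [  0.           0.           1.        ]]
{'time': 0.1, 'qpos': array([ 1.29852586,  0.61583455, -0.01263697,  1.42471649,  0.00811028,
        1.10338916, -0.04039297]), 'joint_vel': array([-0.00041142, -0.00173228, -0.00032784, -0.00318346,  0.00133226,
        0.00041693, -0.00059836]), 'effort': array([ 1.46098591e-03, -4.60045159e+01,  2.10320321e-01, -1.66245872e+01,
       -6.11670641e-02,  1.69591937e-02,  1.08380989e-04]), 'tool_pos': array([ 0.15799633, -0.62978217,  0.21759648]), 'eef_rot': array([-1.13839635e-03,  9.92452708e-01,  1.22622605e-01, -1.53370543e-04]), 'wrist_force': array([-0.635427  , -0.59612562, -0.48687329]), 'ft_torque': array([ 0.03488603,  0.02493192, -0.02253646]), 'grip_width': 0.09337344392265724}
```

View pics/top0.png

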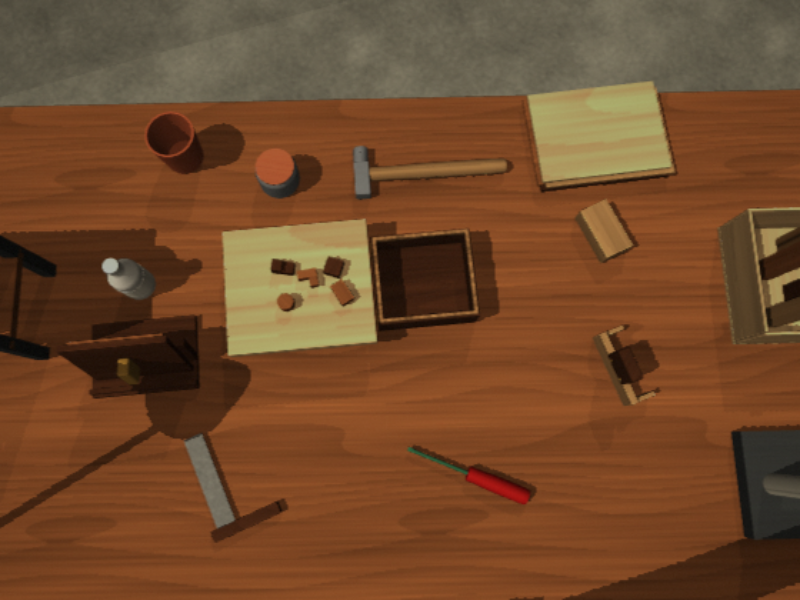

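View pics/side0.png

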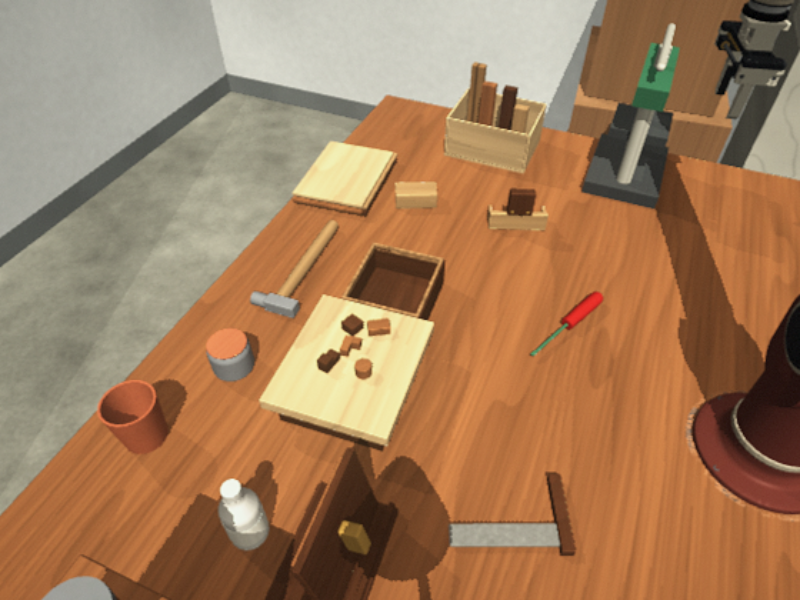

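The top view shows the board at about (300,287) with the scraps around (310,282). The box is at (425,278), the sweeper at (625,368) with its wings to the right (-y), the lid in the rack at (130,360) and the glue at (125,275). I'll fit poses from the depth images.

```bash
cat > fit.py <<'E'
from h import *
def seg(W,box,z):
    m=np.all([W[...,0]>box[0],W[...,0]<box[1],W[...,1]>box[2],W[...,1]<box[3],W[...,2]>z[0],W[...,2]<z[1]],0)
    return m
def rect(W,m,name):
    P=W[m]; c,s,a=cv2.minAreaRect((P[:,:2]*1000).astype(np.float32))
    print(name,len(P),'c',np.round(c,1),'s',np.round(s,1),'a',round(a,2),'z %.1f'%(np.median(P[:,2])*1000))
    return c,s,a
E
python3 - <<'E'
from fit import *
W=cloud(ld('top'))
s=.7
def at(x,y): print((x,y),np.round(W[int(y*s),int(x*s)]*1000,1))
for p in [(300,240),(425,232),(425,280),(470,280),(625,360),(620,345),(608,335),(630,400),(125,370),(110,265),(283,267),(308,277),(335,267),(343,293),(287,302),(500,400),(150,345),(185,320)]: at(*p)
rect(W,seg(W,(.3,.65,-.15,.3),(.066,.078)),'board')
rect(W,seg(W,(.3,.65,-.2,.3),(.0795,.1)),'scraps')
m=seg(W,(.35,.6,-.25,-.0),(.055,.069)); rect(W,m,'rim')
m=seg(W,(.2,.45,-.48,-.3),(.085,.1)); rect(W,m,'grip')
m=seg(W,(.2,.45,-.5,-.3),(.02,.05)); rect(W,m,'blade')
m=seg(W,(.2,.45,-.5,-.3),(.034,.048)); rect(W,m,'bladetop')
m=seg(W,(.2,.6,.2,.5),(.02,.2)); rect(W,m,'rack')
m=seg(W,(.2,.6,.2,.5),(.1,.2)); rect(W,m,'lid up')
m=seg(W,(.35,.6,.2,.5),(.03,.2));
W2=cloud(ld('side'))
for z in (.01,.02,.04,.06,.08,.1,.12,.14,.155):
    for w,n in((W,'top'),(W2,'side')):
        m=seg(w,(.2,.55,.2,.5),(z,z+.01)); P=w[m]*1000
        if len(P): print(n,z,len(P),P.min(0).round(),P.max(0).round())
E
```

```text
(300, 240) [692.3 130.6  70. ]
(425, 232) [704.4 -67.8  62.5]
(425, 280) [637.7 -68.7   6.3]
(470, 280) [ 624.9 -138.5   53.5]
(625, 360) [ 489.6 -357.7   93.8]
(620, 345) [ 523.8 -387.    -1.2]
(608, 335) [ 535.  -354.    38.4]
(630, 400) [ 431.1 -381.2   36.2]
(125, 370) [486.7 381.7 113.5]
(110, 265) [643.  405.9 129. ]
(283, 267) [646.2 155.   86.7]
(308, 277) [629.1 117.2  87.8]
(335, 267) [643.1  74.8  91.9]
(343, 293) [600.4  62.1  89.8]
(287, 302) [589.1 149.8  88.8]
(500, 400) [ 437.3 -184.4    1.5]
(150, 345) [519.  334.4 146.2]
(185, 320) [578.  327.5  10.8]
board 5610 c [593.4  50.5] s [139.6 391. ] a 3.92 z 72.4
scraps 646 c [616.4 115.5] s [ 74.  134.2] a 3.95 z 89.1
rim 327 c [576.9 -74.8] s [ 33.2 151.8] a 4.47 z 63.7
grip 0 c [0. 0.] s [0. 0.] a 0.0 z nan
blade 146 c [ 435.2 -397. ] s [51.8 24.3] a 84.96 z 34.0
bladetop 73 c [ 439.6 -386.6] s [26.3 20.8] a 18.97 z 39.8
rack 3373 c [421.  337.4] s [266.8 367.3] a 87.89 z 77.2
lid up 1310 c [504.5 386.1] s [ 55.4 156.6] a 3.84 z 137.7
top 0.01 1470 [232. 201.  10.] [550. 471.  20.]
side 0.01 1617 [231. 200.  10.] [550. 462.  20.]
top 0.02 364 [235. 210.  20.] [526. 469.  30.]
side 0.02 432 [260. 214.  20.] [497. 442.  30.]
top 0.04 103 [489. 305.  40.] [532. 464.  50.]
side 0.04 141 [489. 309.  40.] [502. 451.  50.]
top 0.06 158 [472. 200.  60.] [550. 464.  70.]
side 0.06 262 [471. 202.  60.] [549. 466.  70.]
top 0.08 169 [473. 305.  80.] [537. 461.  90.]
side 0.08 316 [473. 311.  80.] [526. 476.  90.]
top 0.1 209 [477. 309. 100.] [522. 462. 110.]
side 0.1 377 [476. 311. 100.] [513. 466. 110.]
top 0.12 147 [504. 309. 120.] [525. 464. 130.]
side 0.12 255 [504. 309. 120.] [518. 467. 130.]
top 0.14 315 [508. 310. 140.] [536. 465. 150.]
side 0.14 530 [508. 312. 140.] [535. 467. 150.]
top 0.155 4 [514. 422. 155.] [516. 454. 156.]
  return _methods._mean(a, axis=axis, dtype=dtype,
  ret = ret.dtype.type(ret / rcount)
```

```bash
python3 - <<'E'
from fit import *
c=ld('top')['frame']
a=cv2.resize(c[210:285,30:150],(800,500),interpolation=2)
cv2.imwrite('pics/c1.png',a)
E
```

```text
(no output)
```

View pics/c1.png

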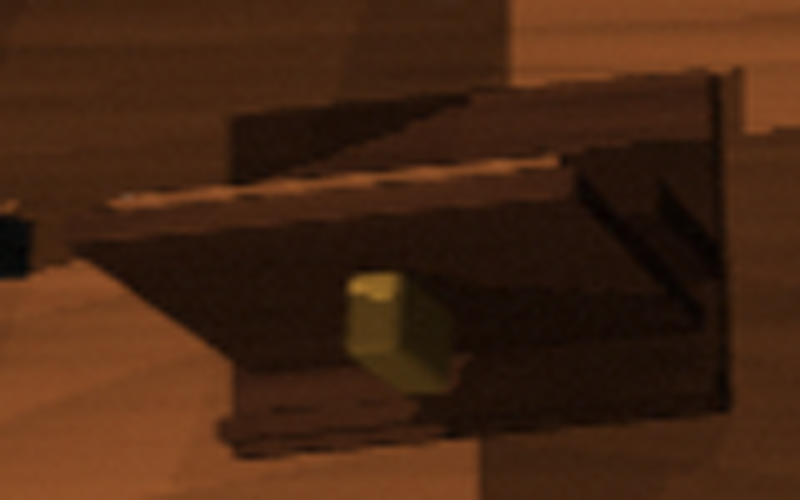

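The crop shows the lid's top edge running (110,205)–(570,160), and the knob front at about (385,320). I'll now do tight fits.

```bash
python3 - <<'E'
from fit import *
t=ld('top');W=cloud(t);S=cloud(ld('side'))
for w,n in((W,'top'),(S,'side')):
    m=seg(w,(.45,.8,-.02,.26),(.066,.078)).astype(np.uint8)
    m=cv2.morphologyEx(m,cv2.MORPH_OPEN,np.ones((3,3)))>0
    k,l,st,_=cv2.connectedComponentsWithStats(m.astype(np.uint8)); m=l==1+st[1:,4].argmax()
    c,s,a=rect(w,m,n+' board')
    a=a if a<45 else a-90; a=np.radians(a); A=np.array([[np.cos(a),-np.sin(a)],[np.sin(a),np.cos(a)]])
    c=np.array(c)
    m=seg(w,(.5,.75,-.02,.24),(.078,.11)); k,l,st,_=cv2.connectedComponentsWithStats(m.astype(np.uint8))
    for i in range(1,k):
        if st[i,4]>25:
            q=(w[l==i][:,:2]*1000-c)@A; print(' scrap in board',q.min(0).round(),q.max(0).round(),'world',(w[l==i].mean(0)*1000).round())
    q=(w[...,:2]*1000-c)@A
    m=(abs(q[...,0])<90)&(abs(q[...,1]+199)<95)&(w[...,2]>.05)&(w[...,2]<.0695)&(q[...,1]<-119)
    p=q[m]; print(' box in board',p.min(0).round(1),p.max(0).round(1))
    rect(w,seg(w,(.4,.6,-.45,-.3),(.085,.1)),n+' grip')
    rect(w,seg(w,(.4,.6,-.45,-.3),(.025,.045)),n+' blade')
    # lid front plane
    m=seg(w,(.45,.56,.29,.48),(.1,.15)); P=w[m]; P=P[P[:,0]>.5-(.12-P[:,2])*.5]
    # knob
    m=seg(w,(.46,.497,.35,.42),(.055,.125)); P=w[m]*1000; print(' knob',len(P),P.min(0).round(),P.max(0).round())
    for z in(.105,.115,.125,.135,.145):
        P=w[seg(w,(.46,.56,.29,.48),(z-.005,z+.005))]*1000
        for y in(320,350,380,420,450):
            d=P[abs(P[:,1]-y)<8]
            if len(d): print('  z',z,'y',y,'xmin',d[:,0].min().round(1),'n',len(d),end=';')
        print()
E
```

```text
top board 8169 c [618.6 133. ] s [201.  230.2] a 4.04 z 72.5
 scrap in board [  4. -74.] [ 38. -42.] world [643.  76.  90.]
 scrap in board [16.  2.] [40. 38.] world [645. 155.  90.]
 scrap in board [ -8. -33.] [22. -1.] world [629. 115.  87.]
 scrap in board [-41. -84.] [  0. -51.] world [603.  63.  88.]
 scrap in board [-40.   7.] [-15.  31.] world [589. 149.  91.]
 box in board [ -72.5 -280.3] [  72.8 -119. ]
top grip 246 c [ 482.  -366.4] s [51.4 20.9] a 22.33 z 94.6
top blade 345 c [ 487.  -380.7] s [120.5  48.1] a 20.81 z 35.5
 knob 196 [471. 375.  55.] [497. 420. 115.]
  z 0.105 y 320 xmin 510.2 n 12;  z 0.105 y 350 xmin 508.1 n 16;  z 0.105 y 380 xmin 477.1 n 72;  z 0.105 y 420 xmin 503.3 n 11;  z 0.105 y 450 xmin 500.3 n 11;
  z 0.115 y 320 xmin 512.6 n 14;  z 0.115 y 350 xmin 511.1 n 11;  z 0.115 y 380 xmin 480.3 n 46;  z 0.115 y 420 xmin 504.6 n 15;  z 0.115 y 450 xmin 503.0 n 13;
  z 0.125 y 320 xmin 515.3 n 15;  z 0.125 y 350 xmin 512.3 n 14;  z 0.125 y 380 xmin 510.3 n 13;  z 0.125 y 420 xmin 507.6 n 12;  z 0.125 y 450 xmin 504.0 n 16;
  z 0.135 y 320 xmin 516.1 n 17;  
[... 917 characters left out ...]
5 y 420 xmin 503.2 n 25;  z 0.105 y 450 xmin 500.8 n 29;
  z 0.115 y 320 xmin 512.6 n 20;  z 0.115 y 350 xmin 510.3 n 25;  z 0.115 y 380 xmin 479.2 n 58;  z 0.115 y 420 xmin 504.8 n 28;  z 0.115 y 450 xmin 502.5 n 31;
  z 0.125 y 320 xmin 514.7 n 20;  z 0.125 y 350 xmin 512.7 n 21;  z 0.125 y 380 xmin 509.8 n 27;  z 0.125 y 420 xmin 507.0 n 26;  z 0.125 y 450 xmin 504.7 n 27;
  z 0.135 y 320 xmin 517.0 n 26;  z 0.135 y 350 xmin 513.4 n 38;  z 0.135 y 380 xmin 512.2 n 37;  z 0.135 y 420 xmin 509.1 n 44;  z 0.135 y 450 xmin 506.6 n 53;
  z 0.145 y 320 xmin 518.3 n 42;  z 0.145 y 350 xmin 516.1 n 46;  z 0.145 y 380 xmin 513.9 n 57;  z 0.145 y 420 xmin 510.9 n 59;  z 0.145 y 450 xmin 508.7 n 63;
```

```bash
cat > go.py <<'E'
import sys
from h import *
# usage: go.py x y z yaw (mm,deg) -> total tool-frame shift and turn
def to(x,y,z,yaw):
    o=r.observe(); M=R.from_quat(np.r_[o['eef_rot'][1:],o['eef_rot'][0]]).as_matrix()
    psi=np.degrees(np.arctan2(M[1,0],M[0,0]))
    d=np.array([x,y,z])-o['tool_pos']*1000
    print('t %.2f'%o['time'],'pos',(o['tool_pos']*1000).round(1),'yaw %.2f'%psi,'w %.1f'%(o['grip_width']*1000),'F',o['wrist_force'].round(1))
    print('shift before turn',(M.T@d).round(1),'turn %.1f'%(psi-yaw),'; shift after turn',(R.from_euler('z',psi-yaw,degrees=True).as_matrix().T@M.T@d).round(1))
if __name__=='__main__': to(*map(float,sys.argv[1:5]))
E
python3 - <<'E'
from h import *
for n in('top','side'):
    P=cloud(ld(n)).reshape(-1,3); P=P[(P[:,2]>.1)&(P[:,1]<-.3)&(P[:,1]>-1)]
    for x in np.arange(-.1,.8,.05):
        for y in np.arange(-.8,-.3,.1):
            q=P[(abs(P[:,0]-x-.025)<.025)&(abs(P[:,1]-y-.05)<.05)]
            if len(q)>3: print(n,'x%.2f y%.1f'%(x,y),'zmax %.2f'%q[:,2].max(),end='; ')
E
echo; python3 go.py 481.5 -365.5 140 20.8
```

```text
top x0.25 y-0.6 zmax 0.12; top x0.30 y-0.6 zmax 0.12; top x0.50 y-0.7 zmax 0.11; top x0.50 y-0.6 zmax 0.10; top x0.55 y-0.7 zmax 0.11; top x0.55 y-0.6 zmax 0.10; top x0.60 y-0.7 zmax 0.13; top x0.60 y-0.6 zmax 0.10; top x0.65 y-0.7 zmax 0.13; top x0.65 y-0.6 zmax 0.10; top x0.70 y-0.7 zmax 0.10; top x0.70 y-0.6 zmax 0.10; side x0.10 y-0.7 zmax 0.43; side x0.10 y-0.6 zmax 0.43; side x0.15 y-0.8 zmax 0.35; side x0.15 y-0.7 zmax 0.42; side x0.15 y-0.6 zmax 0.43; side x0.20 y-0.8 zmax 0.35; side x0.20 y-0.7 zmax 0.35; side x0.20 y-0.6 zmax 0.14; side x0.25 y-0.8 zmax 0.31; side x0.25 y-0.7 zmax 0.31; side x0.25 y-0.6 zmax 0.31; side x0.30 y-0.8 zmax 0.31; side x0.30 y-0.7 zmax 0.31; side x0.30 y-0.6 zmax 0.31; side x0.35 y-0.8 zmax 0.14; side x0.35 y-0.7 zmax 0.14; side x0.35 y-0.6 zmax 0.14; side x0.50 y-0.8 zmax 0.10; side x0.50 y-0.7 zmax 0.13; side x0.50 y-0.6 zmax 0.10; side x0.55 y-0.8 zmax 0.10; side x0.55 y-0.7 zmax 0.15; side x0.55 y-0.6 zmax 0.10; side x0.60 y-0.7 zmax 0.17; side x0.60 y-0.6 zmax 0.10; side x0.65 y-0.7 zmax 0.19; side x0.65 y-0.6 zmax 0.10; side x0.70 y-0.7 zmax 0.10; side x0.70 y-0.6 zmax 0.10; 
t 0.10 pos [ 158.  -629.8  217.6] yaw 14.09 w 93.4 F [-0.6 -0.6 -0.5]
shift before turn [ 378.1 -177.4   78. ] turn -6.7 ; shift after turn [ 396.2 -132.    78. ]
```

```bash
python3 -m pendant '[[1,0,-45,0,0],[1,10,-45,0,0],[1,30,-38,0,0],[1,40,-30,0,0],[1,48,-10,0,0],[1,48,-9,0,0],[1,48,0,0,0],[1,48,0,0,0]]'; python3 -m pendant '[[1,48,0,10,0],[1,40,0,25,0],[1,18,0,43,-6.7],[1,0,0,0,0]]';  python3 go.py 481.5 -365.5 56 20.8
```

```text
time: 0.9
tool_pos: [0.3803, -0.3914, 0.2186]
eef_rot: [-0.0, 0.992, 0.123, -0.0]
wrist_force: [-0.1, 0.2, -0.6]
grip_width: 0.0929
time: 1.3
tool_pos: [0.4813, -0.3614, 0.1341]
eef_rot: [-0.006, 0.983, 0.184, -0.004]
wrist_force: [-0.4, 0.5, 0.2]
grip_width: 0.0928
t 1.30 pos [ 481.3 -361.4  134.1] yaw 21.17 w 92.8 F [-0.4  0.5  0.2]
shift before turn [-0.9  4.8 78.1] turn 0.4 ; shift after turn [-0.9  4.9 78.1]
```

```bash
python3 -m pendant '[[1,-1,3,38,0],[1,0,0,36,0],[1,0,0,0,0],[0.1,0,0,0,0],[0.1,0,0,0,0],[0.1,0,0,0,0],[0.1,0,0,0,0],[0.1,0,0,0,0]]' 40; python3 - <<'E'
from fit import *
S=cloud(cap('side'))
rect(S,seg(S,(.4,.6,-.45,-.3),(.025,.045)),'blade')
E
python3 go.py 481.5 -365.5 56 20.8
```

```text
time: 2.1
tool_pos: [0.4823, -0.3702, 0.0677]
eef_rot: [0.001, 0.984, 0.18, 0.001]
wrist_force: [-0.3, 0.5, -0.2]
grip_width: 0.0572
blade 259 c [ 486.7 -379.5] s [119.7  50.4] a 20.06 z 34.7
t 2.15 pos [ 482.1 -370.1   67.4] yaw 20.78 w 53.4 F [ 0.5 -0.5  0.5]
shift before turn [ 1.  -4.5 11.4] turn -0.0 ; shift after turn [ 1.  -4.5 11.4]
```

```bash
python3 -m pendant '[[0.1,1,-4.5,11,0],[0.1,0,0,0,0],[0.1,0,0,0,0],[0.1,0,0,0,0],[0.1,0,0,0,0],[0.1,0,0,0,0],[0.1,0,0,0,0],[0.1,0,0,0,0]]' 40;  python3 go.py 481.5 -365.5 200 4
```

```text
time: 2.95
tool_pos: [0.4811, -0.3653, 0.0556]
eef_rot: [-0.0, 0.984, 0.18, -0.0]
wrist_force: [0.5, -0.3, -1.7]
grip_width: 0.0198
t 2.95 pos [ 481.1 -365.3   55.6] yaw 20.78 w 19.8 F [ 0.5 -0.3 -1.7]
shift before turn [   0.3    0.2 -144.4] turn 16.8 ; shift after turn [   0.4    0.2 -144.4]
```

```bash
python3 -m pendant '[[0.1,0,0,-40,0],[0.1,0,0,-45,0],[0.1,0,0,-45,8.4],[0.1,0,0,-5,8.4],[0.1,0,0,0,0]]';  python3 go.py 614.2 194.5 190 4
```

```text
time: 3.45
tool_pos: [0.482, -0.3657, 0.1927]
eef_rot: [0.001, 0.999, 0.035, 0.001]
wrist_force: [-0.9, -0.3, -2.0]
grip_width: 0.0195
t 3.45 pos [ 482.  -365.7  192.7] yaw 4.00 w 19.5 F [-0.9 -0.3 -2. ]
shift before turn [ 171.  -549.6    1.7] turn 0.0 ; shift after turn [ 171.  -549.6    1.7]
```

```bash
python3 -m pendant '[[0.1,5,-20,0,0],[0.1,14,-40,0,0],[0.1,14,-46,0,0],[0.1,14,-46,0,0],[0.1,14,-46,0,0],[0.1,14,-46,0,0],[0.1,14,-46,0,0],[0.1,14,-46,0,0]]'; python3 -m pendant '[[0.1,14,-46,0,0],[0.1,14,-46,0,0],[0.1,14,-46,0,0],[0.1,14,-40,0,0],[0.1,11,-20,0,0],[0.1,0,0,0,0],[0.1,0,0,0,0],[0.1,0,0,0,0]]';  python3 go.py 614.2 194.5 130 4
```

```text
time: 4.25
tool_pos: [0.5593, -0.0211, 0.1889]
eef_rot: [-0.0, 0.999, 0.037, -0.002]
wrist_force: [0.8, -0.7, -1.2]
grip_width: 0.0197
time: 5.05
tool_pos: [0.613, 0.1766, 0.1896]
eef_rot: [0.001, 0.999, 0.034, -0.001]
wrist_force: [0.2, -1.1, -1.3]
grip_width: 0.0197
t 5.05 pos [613.  176.6 189.6] yaw 3.91 w 19.7 F [ 0.2 -1.1 -1.3]
shift before turn [  2.5 -17.9  59.5] turn -0.1 ; shift after turn [  2.6 -17.9  59.5]
```

```bash
python3 -m pendant '[[0.1,2.5,-18,0,0],[0.1,0,0,0,0],[0.1,0,0,25,0],[0.1,0,0,25,0],[0.1,0,0,6,0],[0.1,0,0,0,0],[0.1,0,0,0,0]]';  python3 go.py 614.2 194.5 130 4; python3 - <<'E'
from fit import *
c=cap('side');S=cloud(c); cv2.imwrite('pics/s1.png',cv2.resize(c['frame'][190:350,160:360],(800,640))[:600])
c=cap('top')
E
```

```text
time: 5.75
tool_pos: [0.6158, 0.1977, 0.1359]
eef_rot: [-0.0, 0.999, 0.035, 0.001]
wrist_force: [-0.5, 0.6, -1.0]
grip_width: 0.0198
t 5.75 pos [615.8 197.7 135.9] yaw 4.00 w 19.8 F [-0.5  0.6 -1. ]
shift before turn [-1.8  3.1  5.9] turn -0.0 ; shift after turn [-1.8  3.1  5.9]
```

View pics/s1.png

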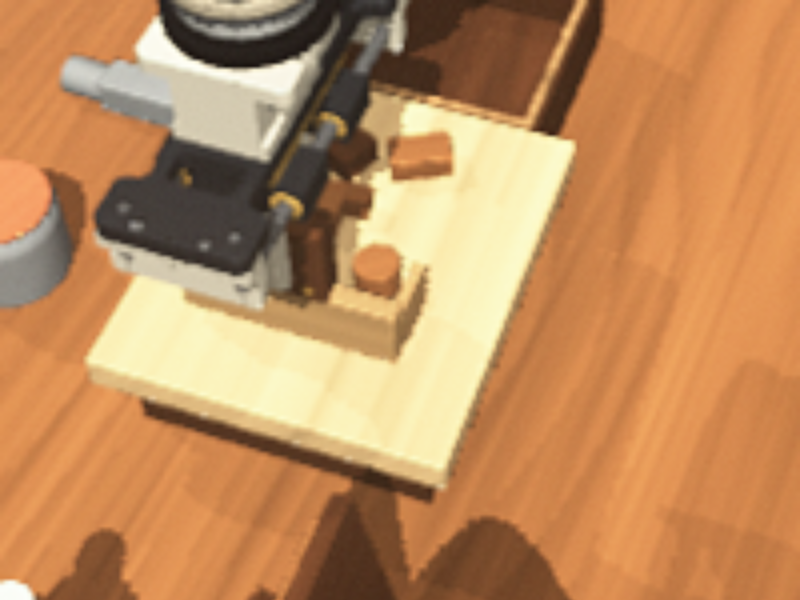

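The sweeper is behind all the scraps, and the dowel at (375,265) is inside the wings. Starting the sweep.

```bash
python3 -m pendant '[[0.1,-1,2,6,0],[0.1,-0.8,8,0,0],[0.1,0,14,0,0],[0.1,0,14,0,0],[0.1,0,14,0,0],[0.1,0,14,0,0],[0.1,0,14,0,0],[0.1,0,14,0,0]]';  python3 go.py 609.3 -0.8 130 4;python3 -m pendant '[[0.1,0,14,0,0],[0.1,0,14,0,0],[0.1,0,14,0,0],[0.1,0,0,0,0]]';  python3 go.py 627.7 0.8 130 4
```

```text
time: 6.65
tool_pos: [0.6199, 0.1022, 0.1289]
eef_rot: [-0.0, 0.999, 0.035, 0.0]
wrist_force: [0.4, 0.6, -1.5]
grip_width: 0.02
t 6.65 pos [619.9 102.2 128.9] yaw 3.96 w 20.0 F [ 0.4  0.6 -1.5]
shift before turn [-17.6 102.1  -1.2] turn -0.0 ; shift after turn [-17.7 102.1  -1.2]
time: 7.05
tool_pos: [0.6228, 0.0571, 0.1286]
eef_rot: [0.002, 0.999, 0.033, -0.0]
wrist_force: [0.8, -0.4, -1.8]
grip_width: 0.0199
t 7.05 pos [622.8  57.1 128.6] yaw 3.73 w 19.9 F [ 0.8 -0.4 -1.8]
shift before turn [ 1.2 56.5 -1.2] turn -0.3 ; shift after turn [ 0.9 56.5 -1.2]
```

```bash
python3 -m pendant '[[0.1,0,12,0,0],[0.1,0,12,0,0],[0.1,0,12,0,0],[0.1,0,12,0,0],[0.1,0.5,9,0,0],[0.1,0,0,0,0],[0.1,0,0,0,0]]';  python3 go.py 627.7 0.0 130 4; python3 - <<'E'
from fit import *
c=cap('side');S=cloud(c); cv2.imwrite('pics/s2.png',cv2.resize(c['frame'][150:310,190:390],(700,560)))
c=cap('top')
E
```

```text
time: 7.75
tool_pos: [0.627, 0.0047, 0.1286]
eef_rot: [-0.0, 0.999, 0.035, -0.0]
wrist_force: [0.5, -0.2, -1.3]
grip_width: 0.0196
t 7.75 pos [627.    4.7 128.6] yaw 3.97 w 19.6 F [ 0.5 -0.2 -1.3]
shift before turn [ 0.4  4.8 -1.4] turn -0.0 ; shift after turn [ 0.3  4.8 -1.4]
```

View pics/s2.png

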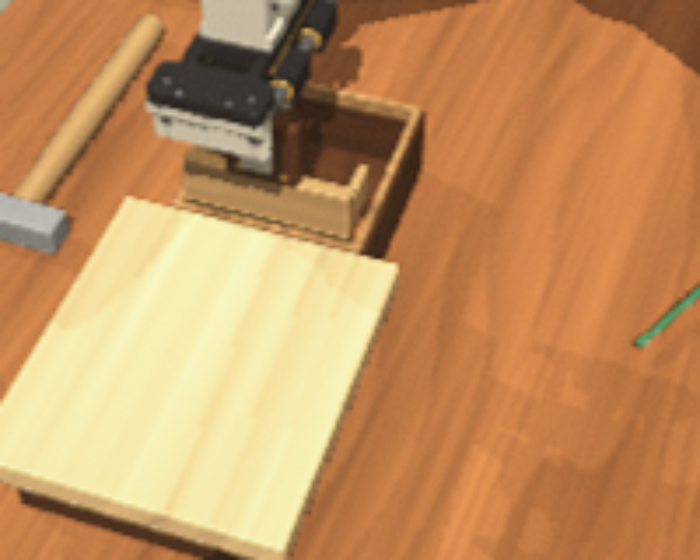

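The board is clear and the blade is over the box rim. I'll push a bit further, lift, then check the box from above.

```bash
python3 -m pendant '[[0.1,0,10,0,0],[0.1,0,8,0,0],[0.1,0,0,0,0],[0.1,0,0,-40,0],[0.1,0,0,-30,0],[0.1,-10,40,0,0],[0.1,-12,46,0,0],[0.1,-12,46,0,0]]'; python3 -m pendant '[[0.1,-12,46,0,0],[0.1,-12,46,0,0],[0.1,-12,46,0,0],[0.1,-12,40,0,0],[0.1,0,10,0,0],[0.1,0,0,0,0],[0.1,0,0,0,0]]';  python3 go.py 482 -366 100 4; python3 - <<'E'
from fit import *
c=cap('top');W=cloud(c); cv2.imwrite('pics/s3.png',cv2.resize(c['frame'][150:240,250:350],(600,540)))
q=(W[...,:2]*1000-[632.4,-66])@R.from_euler('z',4,degrees=True).as_matrix()[:2,:2]
m=(abs(q[...,0])<62)&(abs(q[...,1])<70)&(W[...,2]>.012)&(W[...,2]<.09);k,l,st,_=cv2.connectedComponentsWithStats(m.astype(np.uint8))
for i in range(1,k):
  if st[i,4]>15: print(q[l==i].min(0).round(),q[l==i].max(0).round(),'zmax',W[l==i][:,2].max().round(3))
E
```

```text
time: 8.65
tool_pos: [0.6034, -0.1484, 0.1992]
eef_rot: [0.0, 0.999, 0.036, 0.0]
wrist_force: [0.8, -0.4, -2.0]
grip_width: 0.0196
time: 9.35
tool_pos: [0.5696, -0.3358, 0.1984]
eef_rot: [-0.001, 0.999, 0.036, 0.0]
wrist_force: [0.5, -0.6, -2.1]
grip_width: 0.0197
t 9.35 pos [ 569.6 -335.8  198.4] yaw 4.11 w 19.7 F [ 0.5 -0.6 -2.1]
shift before turn [-89.6  24.1  98.3] turn 0.1 ; shift after turn [-89.5  24.3  98.3]
[33. 34.] [60. 68.] zmax 0.048
[-36.  30.] [31. 70.] zmax 0.045
[-57.   2.] [-37.  29.] zmax 0.039
```

View pics/s3.png

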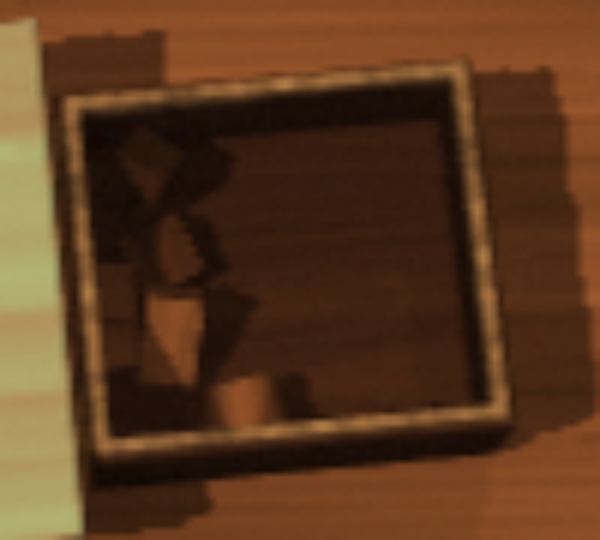

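All five are in the box, at (150,165), (180,248), (115,300), (175,335) and (245,400). The highest point is 48 mm, below the plug's 52 mm. Setting the sweeper down.

```bash
python3 -m pendant '[[0.1,-35,12,20,0],[0.1,-35,12,40,0],[0.1,-10,0,40,0],[0.1,0,0,20,0],[0.1,0,0,10,0],[0.1,0,0,0,0],[0.1,0,0,0,0]]';  python3 go.py 482 -366 56 4
```

```text
time: 10.1
tool_pos: [0.4955, -0.3658, 0.0732]
eef_rot: [0.0, 0.999, 0.036, 0.001]
wrist_force: [1.1, -0.4, -1.1]
grip_width: 0.0197
t 10.10 pos [ 495.5 -365.8   73.2] yaw 4.12 w 19.7 F [ 1.1 -0.4 -1.1]
shift before turn [-13.5  -0.8  17.2] turn 0.1 ; shift after turn [-13.5  -0.8  17.2]
```

```bash
python3 -m pendant '[[0.1,0,0,8,0],[0.1,0,0,6,0],[0.1,0,0,3,0],[0.1,0,0,0,0],[0.1,0,0,0,0]]';  python3 go.py 482 -366 56 4; python3 -m pendant '[[0.1,0,0,1,0],[0.6,0,0,0,0],[0.6,0,0,0,0],[0.6,0,0,0,0],[0.6,0,0,0,0],[0.6,0,0,0,0]]';python3 -m pendant '[[0.7,0,0,0,0],[0.7,0,0,-30,0],[0.7,0,0,-45,0],[0.7,0,0,-45,0],[0.7,0,0,-45,0],[0.7,0,0,0,0],[0.7,0,0,0,0]]'; python3 - <<'E'
from fit import *
S=cloud(cap('side'))
rect(S,seg(S,(.4,.6,-.48,-.3),(.085,.1)),'grip')
rect(S,seg(S,(.4,.6,-.48,-.3),(.025,.045)),'blade')
# knob in lid coordinates
for w,n in((S,'side'),(cloud(ld('top')),'top')):
    P=w[seg(w,(.46,.56,.29,.48),(.05,.16))]*1000
    a=np.radians(4.2); A=np.array([[np.cos(a),-np.sin(a)],[np.sin(a),np.cos(a)]])
    q=np.c_[P[:,:2]@A,P[:,2]]   # along rack x, y
    k=q[q[:,0]<(513+(q[:,2]-70)*.2)]; 
    for z in range(50,125,10):
        d=q[(abs(q[:,2]-z)<5)]; f=np.median(d[d[:,0]>d[:,0].max()-60][:,0]); e=d[d[:,0]<f-9]
        if len(e): print(n,z,'plate x %.0f'%f,'knob x %.0f..%.0f y %.0f..%.0f'%(e[:,0].min(),e[:,0].max(),e[:,1].min(),e[:,1].max()),len(e))
    t=q[q[:,2]>140]; print('lid top y',t[:,1].min(),t[:,1].max(),'zmax',t[:,2].max(),'x',t[:,0].min(),t[:,0].max())
E
python3 go.py 482 -366 56 4
```

```text
time: 10.6
tool_pos: [0.4934, -0.3664, 0.0555]
eef_rot: [-0.0, 0.999, 0.035, 0.0]
wrist_force: [-0.8, 0.8, 3.9]
grip_width: 0.0196
t 10.60 pos [ 493.4 -366.4   55.5] yaw 3.98 w 19.6 F [-0.8  0.8  3.9]
shift before turn [-11.4  -1.2  -0.5] turn -0.0 ; shift after turn [-11.4  -1.2  -0.5]
time: 11.2
tool_pos: [0.4934, -0.3666, 0.0537]
eef_rot: [-0.0, 0.999, 0.035, -0.0]
wrist_force: [0.3, 0.2, -0.5]
grip_width: 0.0539
time: 11.9
tool_pos: [0.4937, -0.3667, 0.2201]
eef_rot: [0.001, 0.999, 0.035, 0.001]
wrist_force: [-0.2, 0.1, -0.6]
grip_width: 0.065
grip 120 c [ 492.6 -362.2] s [51.5 23.9] a 6.11 z 93.4
blade 255 c [ 494.4 -380.1] s [119.8  49.8] a 4.89 z 34.9
side 60 plate x 525 knob x 510..510 y 358..358 1
side 70 plate x 526 knob x 497..517 y 343..359 36
side 80 plate x 529 knob x 498..518 y 343..359 44
side 90 plate x 531 knob x 501..520 y 343..359 41
side 100 plate x 533 knob x 503..522 y 343..359 45
side 110 plate x 534 knob x 506..525 y 341..359 130
lid top y 271.9786641650753 427.9302348254826 zmax 153.9480463987931 x 540.0664577970441 558.1716796177892
top 70 plate x 526 knob x 498..515 y 339..352 19
top 80 plate x 529 knob x 498..519 y 339..358 25
top 90 plate x 530 knob x 501..520 y 339..355 26
top 100 plate x 533 knob x 502..523 y 339..353 29
top 110 plate x 534 knob x 505..524 y 339..357 81
top 120 plate x 537 knob x 511..511 y 342..342 1
lid top y 270.0970857569228 426.3077550559317 zmax 157.21111591674352 x 539.6776918976998 558.5082152661071
t 11.95 pos [ 492.8 -366.2  218.4] yaw 3.99 w 65.1 F [ 0.2 -0.4 -0.2]
shift before turn [-10.6  -0.8 162.4] turn -0.0 ; shift after turn [-10.6  -0.8 162.4]
```

The sweeper stands at (0.493,-0.366). Now to the lid. The knob's upper part is at about (491,386), with z from 63 to 115 mm.

```bash
for i in 1 ; do python3 -m pendant '[[0.7,1,-25,0,0],[0.7,2,-45,0,0],[0.7,2,-48,0,0],[0.7,2,-48,0,0],[0.7,2,-48,0,0],[0.7,2,-48,0,0],[0.7,2,-48,0,0],[0.7,2,-48,0,0]]'; done; python3 -m pendant '[[0.7,3,-48,0,0],[0.7,3,-48,0,0],[0.7,3,-48,0,0],[0.7,3,-48,0,0],[0.7,3,-48,0,0],[0.7,3,-40,0,0],[0.7,0,0,0,0],[0.7,0,0,0,0]]';  python3 go.py 491 386 130 4.2
```

```text
time: 12.75
tool_pos: [0.4818, -0.0066, 0.2171]
eef_rot: [-0.0, 0.999, 0.035, -0.002]
wrist_force: [0.4, -0.1, -0.3]
grip_width: 0.0652
time: 13.55
tool_pos: [0.4806, 0.2724, 0.2168]
eef_rot: [0.001, 0.999, 0.036, -0.002]
wrist_force: [0.5, 0.4, -0.4]
grip_width: 0.065
t 13.55 pos [480.6 272.4 216.8] yaw 4.13 w 65.0 F [ 0.5  0.4 -0.4]
shift before turn [  19.  -112.7   86.5] turn -0.1 ; shift after turn [  19.1 -112.7   86.5]
```

```bash
python3 -m pendant '[[0.7,7,-40,0,0],[0.7,7,-40,0,0],[0.7,5,-33,0,0],[0.7,0,0,40,0],[0.7,0,0,30,0],[0.7,0,0,0,0],[0.7,0,0,0,0]]';  python3 go.py 491 386 87 4.2
```

```text
time: 14.25
tool_pos: [0.4938, 0.3842, 0.1486]
eef_rot: [0.001, 0.999, 0.033, -0.001]
wrist_force: [-0.2, -0.9, 0.4]
grip_width: 0.0648
t 14.25 pos [493.8 384.2 148.6] yaw 3.84 w 64.8 F [-0.2 -0.9  0.4]
shift before turn [-2.6 -2.1 61.6] turn -0.4 ; shift after turn [-2.6 -2.1 61.6]
```

```bash
python3 -m pendant '[[0.7,-2,-2,25,-0.4],[0.7,0,0,25,0],[0.7,0,0,12,0],[0.7,0,0,0,0],[0.7,0,0,0,0]]' 10;  python3 go.py 491 386 87 4.2; python3 - <<'E'
from fit import *
c=cap('side');cap('top'); cv2.imwrite('pics/s4.png',cv2.resize(c['frame'][290:420,170:330],(800,600)))
E
```

```text
time: 14.75
tool_pos: [0.4921, 0.3885, 0.0885]
eef_rot: [-0.001, 0.999, 0.038, 0.001]
wrist_force: [0.3, -0.5, 0.8]
grip_width: 0.065
t 14.75 pos [492.1 388.5  88.5] yaw 4.34 w 65.0 F [ 0.3 -0.5  0.8]
shift before turn [-1.3  2.4  1.5] turn 0.1 ; shift after turn [-1.3  2.4  1.5]
```

View pics/s4.png

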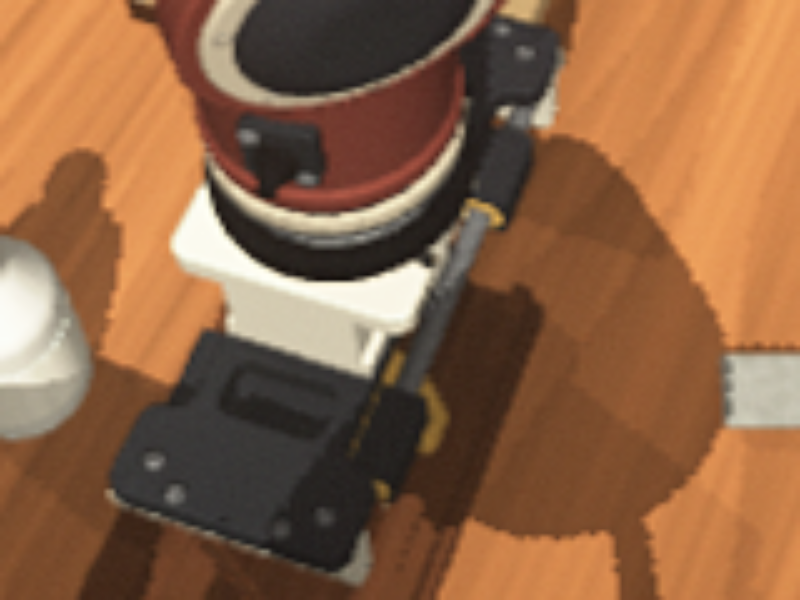

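The hand covers the lid, but there's no contact force. Closing on the knob.

```bash
python3 -m pendant '[[0,-1,2,0,0],[0,0,0,0,0],[0,0,0,0,0],[0,0,0,0,0],[0,0,0,0,0],[0,0,0,0,0],[0,0,0,0,0],[0,0,0,0,0]]' 25; python3 -m pendant '[[0,0,0,-5,0],[0,0,0,-10,0],[0,0,0,-10,0],[0,0,0,0,0]]';  python3 go.py 491 386 87 4.2
```

```text
time: 15.65
tool_pos: [0.4901, 0.3861, 0.087]
eef_rot: [-0.0, 0.999, 0.038, -0.0]
wrist_force: [0.2, 0.2, -0.2]
grip_width: 0.0181
time: 16.05
tool_pos: [0.4912, 0.3871, 0.1143]
eef_rot: [-0.001, 0.999, 0.038, 0.002]
wrist_force: [-0.7, -0.4, -1.8]
grip_width: 0.0179
t 16.05 pos [491.2 387.1 114.3] yaw 4.38 w 17.9 F [-0.7 -0.4 -1.8]
shift before turn [-0.4  1.1 27.3] turn 0.2 ; shift after turn [-0.4  1.1 27.3]
```

```bash
python3 -m pendant '[[0,-2,0,-25,0],[0,-2,0,-35,0],[0,0,0,-40,0],[0,0,0,-25,0],[0,0,0,0,0],[0,0,0,0,0]]';  python3 go.py 491 386 87 4.2; python3 - <<'E'
from fit import *
c=cap('side');t=cap('top'); cv2.imwrite('pics/s5.png',np.hstack([cv2.resize(c['frame'][250:400,170:330],(400,375)),cv2.resize(t['frame'][160:300,20:170],(400,375))]))
E
```

```text
time: 16.65
tool_pos: [0.4856, 0.3853, 0.2364]
eef_rot: [0.0, 0.999, 0.038, -0.0]
wrist_force: [-0.2, -0.4, -2.8]
grip_width: 0.018
t 16.65 pos [485.6 385.3 236.4] yaw 4.39 w 18.0 F [-0.2 -0.4 -2.8]
shift before turn [  5.5  -0.4 149.4] turn 0.2 ; shift after turn [  5.5  -0.4 149.4]
```

View pics/s5.png

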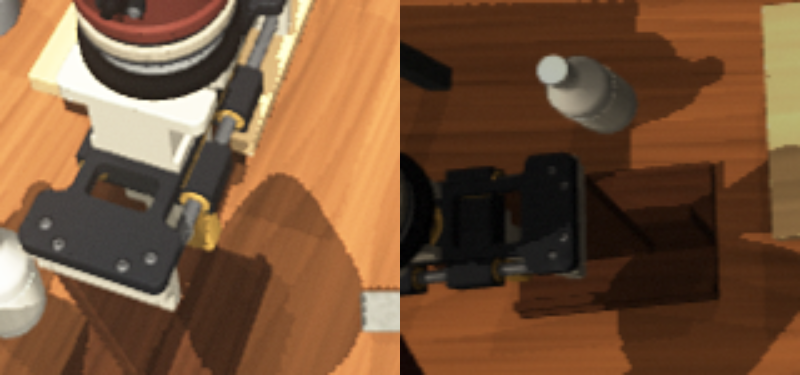

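```bash
python3 - <<'E'
from fit import *
for n in('side','top'):
    w=cloud(ld(n))
    for z in range(90,320,10):
        P=w[seg(w,(.4,.62,.29,.48),(z/1000-.005,z/1000+.005))]*1000
        if len(P)>3: print(n,z,len(P),P.min(0).round()[:2],P.max(0).round()[:2])
E
```

```text
side 90 8 [517. 396.] [620. 456.]
side 160 20 [479. 326.] [489. 463.]
side 170 186 [478. 308.] [492. 464.]
side 180 146 [480. 310.] [492. 464.]
side 190 122 [482. 309.] [495. 465.]
side 200 93 [484. 429.] [494. 465.]
side 210 88 [482. 314.] [500. 465.]
side 220 146 [466. 317.] [501. 465.]
side 230 122 [468. 376.] [500. 465.]
side 240 113 [470. 382.] [503. 465.]
side 250 75 [471. 388.] [505. 466.]
side 260 69 [496. 400.] [506. 466.]
side 270 76 [477. 403.] [509. 466.]
side 280 77 [475. 404.] [512. 466.]
side 290 76 [474. 362.] [513. 466.]
side 300 69 [474. 362.] [519. 466.]
top 90 11 [527. 306.] [620. 410.]
top 160 6 [487. 307.] [496. 346.]
top 170 49 [486. 306.] [499. 356.]
top 180 56 [480. 306.] [502. 461.]
top 190 48 [490. 307.] [504. 348.]
top 200 47 [493. 306.] [507. 345.]
top 210 41 [495. 307.] [508. 341.]
top 220 61 [466. 307.] [510. 390.]
top 230 46 [468. 308.] [512. 387.]
top 240 38 [477. 308.] [514. 375.]
top 250 42 [476. 308.] [515. 377.]
top 260 43 [477. 307.] [518. 374.]
top 270 36 [487. 308.] [521. 369.]
top 280 47 [486. 308.] [526. 407.]
top 290 40 [484. 308.] [526. 408.]
top 300 10 [513. 309.] [523. 359.]
```

The lid is held at the rack's tilt. I'll set it back and re-grip 8 mm further out on the knob, so the fingertips clear the plate once the lid lies flat.

```bash
python3 -m pendant '[[0,2,0,40,0],[0,2,0,40,0],[0,1,0,35,0],[0,0,0,20,0],[0,0,0,6,0],[0,0,0,0,0],[0,0,0,0,0]]';  python3 go.py 490.2 386.2 87 4.2
```

```text
time: 17.45
tool_pos: [0.4916, 0.3867, 0.0966]
eef_rot: [-0.001, 0.999, 0.038, 0.001]
wrist_force: [1.0, 0.2, -2.0]
grip_width: 0.0177
t 17.45 pos [491.6 386.7  96.6] yaw 4.39 w 17.7 F [ 1.   0.2 -2. ]
shift before turn [-1.4  0.4  9.6] turn 0.2 ; shift after turn [-1.4  0.4  9.6]
```

```bash
python3 -m pendant '[[0,-1.3,0,7,0],[0,0,0,2,0],[0,0,0,0,0],[0.5,0,0,0,0],[0.5,0,0,0,0],[0.5,0,0,0,0],[0.5,0,0,0,0]]';  python3 -m pendant '[[0.5,-8,0,0,0],[0.5,0,0,0,0],[0.5,0,0,0,0]]'; python3 go.py 482 386 87 4.2
```

```text
time: 18.15
tool_pos: [0.4901, 0.3862, 0.0874]
eef_rot: [-0.0, 0.999, 0.038, 0.0]
wrist_force: [-0.1, 0.1, -0.9]
grip_width: 0.0438
time: 18.45
tool_pos: [0.4813, 0.3856, 0.0871]
eef_rot: [-0.0, 0.999, 0.039, -0.0]
wrist_force: [-0.2, 0.4, 0.3]
grip_width: 0.0465
t 18.45 pos [481.3 385.6  87.1] yaw 4.43 w 46.5 F [-0.2  0.4  0.3]
shift before turn [ 0.7 -0.3  0.1] turn 0.2 ; shift after turn [ 0.7 -0.3  0.1]
```

```bash
python3 -m pendant '[[0,0,0,0,0],[0,0,0,0,0],[0,0,0,0,0],[0,0,0,0,0],[0,0,0,0,0],[0,0,0,0,0],[0,0,0,-10,0],[0,0,0,-25,0]]' 25; python3 -m pendant '[[0,-2,0,-35,0],[0,-2,0,-40,0],[0,0,0,-30,0],[0,2,20,-10,0],[0,8,40,0,0],[0,12,45,0,0],[0,14,45,0,0],[0,14,45,0,0]]';python3 -m pendant '[[0,12,45,0,0],[0,5,20,0,0],[0,0,0,0,0],[0,0,0,0,0]]'; python3 go.py 534.7 126.2 160 4.2
```

```text
time: 19.25
tool_pos: [0.48, 0.3838, 0.1201]
eef_rot: [0.002, 0.999, 0.038, -0.003]
wrist_force: [0.1, 0.7, -2.0]
grip_width: 0.0178
time: 20.05
tool_pos: [0.5425, 0.1927, 0.2375]
eef_rot: [0.0, 0.999, 0.039, -0.0]
wrist_force: [0.9, 0.8, -1.2]
grip_width: 0.018
time: 20.45
tool_pos: [0.564, 0.1317, 0.2372]
eef_rot: [-0.001, 0.999, 0.038, -0.0]
wrist_force: [1.0, 1.8, -1.9]
grip_width: 0.0179
t 20.45 pos [564.  131.7 237.2] yaw 4.38 w 17.9 F [ 1.   1.8 -1.9]
shift before turn [-29.5   3.3  77.2] turn 0.2 ; shift after turn [-29.5   3.4  77.2]
```

```bash
python3 -m pendant '[[0,-30,3,20,0],[0,0,0,30,0],[0,0,0,15,0],[0,0,0,0,0],[0,0,0,0,0],[0,0,0,0,0]]'; python3 go.py 534.7 126.2 145 4.2; python3 - <<'E'
from fit import *
for n in('side','top'):
    w=cloud(cap(n))
    q=(w[...,:2]*1000-[618.5,132])@R.from_euler('z',4,degrees=True).as_matrix()[:2,:2]
    for z in range(80,240,10):
        m=(abs(q[...,1])<85)&(abs(q[...,0]+60)<70)&(abs(w[...,2]*1000-z)<5)
        P=q[m]
        if len(P)>3: print(n,z,len(P),P.min(0).round(),P.max(0).round())
E
```

```text
time: 21.05
tool_pos: [0.5356, 0.1272, 0.1733]
eef_rot: [-0.001, 0.999, 0.039, 0.001]
wrist_force: [-1.4, 0.6, -0.8]
grip_width: 0.0178
t 21.05 pos [535.6 127.2 173.3] yaw 4.48 w 17.8 F [-1.4  0.6 -0.8]
shift before turn [-1.   1.  28.3] turn 0.3 ; shift after turn [-1.   1.  28.3]
side 80 16 [-93. -47.] [ 1. 84.]
side 100 41 [-78. -74.] [-68.  80.]
side 110 108 [-77. -74.] [-56.  81.]
side 120 93 [-75. -11.] [-58.  81.]
side 130 103 [-73.  -7.] [-55.  81.]
side 140 92 [-71.   4.] [-52.  81.]
side 150 104 [-94.  -1.] [-50.  82.]
side 160 126 [-94.  -3.] [-48.  80.]
side 170 85 [-92. -12.] [-44.  81.]
side 180 89 [-92. -18.] [-43.  80.]
side 190 69 [-92. -18.] [-42.  82.]
side 200 65 [-59.  38.] [-39.  81.]
side 210 57 [-56.  47.] [-37.  80.]
side 220 50 [-54.  55.] [-33.  81.]
side 230 43 [-53.  61.] [-34.  82.]
top 80 31 [-99. -84.] [  8. -20.]
top 100 7 [-76. -52.] [-75. -31.]
top 110 15 [-76. -50.] [-74. -25.]
top 140 13 [-69. -52.] [-67. -29.]
top 150 23 [-67. -54.] [-64. -29.]
top 160 23 [-66. -54.] [-63. -29.]
top 170 28 [-64. -54.] [-61. -30.]
top 180 25 [-62. -55.] [-58. -31.]
top 190 31 [-59. -57.] [-56. -32.]
top 200 28 [-57. -57.] [-54. -32.]
top 210 30 [-55. -58.] [-52. -32.]
top 220 25 [-53. -61.] [-32. -26.]
top 230 32 [-42. -61.] [-33. -23.]
```

```bash
python3 -m pendant '[[0,-1,1,15,0],[0,0,0,9,0],[0,0,0,3,0],[0,0,0,0,0]]'; python3 go.py 534.7 126.2 145 4.2; python3 -m pendant '[[0,0,0,2,0],[0,0,0,0,0],[0,7,0,0,0],[0,7,0,-1,0],[0,8,0,1,0],[0,8,0,1,0],[0,0,0,0,0]]' 10; python3 go.py 564.7 128.2 145 4.2;  python3 - <<'E'
from fit import *
for n in('side','top'):
    w=cloud(cap(n))
    q=(w[...,:2]*1000-[618.5,132])@R.from_euler('z',4,degrees=True).as_matrix()[:2,:2]
    for z in range(80,240,15):
        m=(abs(q[...,1])<85)&(abs(q[...,0])<120)&(abs(w[...,2]*1000-z)<5)
        P=q[m]
        if len(P)>3: print(n,z,len(P),P.min(0).round(),P.max(0).round())
E
```

```text
time: 21.55
tool_pos: [0.534, 0.1246, 0.1467]
eef_rot: [0.0, 0.999, 0.038, 0.0]
wrist_force: [-2.9, -2.0, 7.5]
grip_width: 0.0176
t 21.55 pos [534.  124.6 146.7] yaw 4.37 w 17.6 F [-2.9 -2.   7.5]
shift before turn [ 0.8 -1.6  1.7] turn 0.2 ; shift after turn [ 0.8 -1.6  1.7]
time: 22.25
tool_pos: [0.5668, 0.1271, 0.143]
eef_rot: [-0.0, 0.999, 0.038, 0.003]
wrist_force: [2.3, 0.2, 4.4]
grip_width: 0.0181
t 22.25 pos [566.8 127.1 143. ] yaw 4.35 w 18.1 F [2.3 0.2 4.4]
shift before turn [-2.  -1.3 -2. ] turn 0.1 ; shift after turn [-2.  -1.3 -2. ]
side 80 220 [-96. -79.] [92. 82.]
side 95 246 [-71. -78.] [-54.  78.]
side 110 214 [-63. -78.] [-44.  78.]
side 125 159 [-73.   6.] [-36.  79.]
side 140 167 [-74. -10.] [-27.  79.]
side 155 156 [-66. -20.] [-16.  79.]
side 170 93 [-62. -14.] [-4. 78.]
side 185 77 [-13.  51.] [ 6. 78.]
side 200 5 [-3. 54.] [-0. 74.]
side 230 97 [-89. -85.] [-19.  85.]
top 80 161 [-97. -85.] [ 97. -10.]
top 95 75 [-71. -79.] [-62. -33.]
top 110 24 [-64. -70.] [-58. -32.]
top 125 18 [-50. -56.] [-46. -32.]
top 140 41 [-40. -56.] [-33. -33.]
top 155 50 [-32. -58.] [-22. -34.]
top 170 55 [-24. -60.] [-15. -34.]
top 185 22 [ -6. -69.] [  7. -25.]
top 200 25 [ -4. -63.] [  2. -27.]
top 230 6 [-56. -39.] [-45. -39.]
```

The lid is pivoting as planned, now tilted about 57°. Continuing the arc.

```bash
python3 -m pendant '[[0,6,0,1.5,0],[0,5,0,1.5,0],[0,7,0,3,0],[0,7.5,0,4,0],[0,7,0,3.5,0],[0,6,0,4,0],[0,0,0,0,0]]' 10; python3 go.py 605 130 120 4.2;  python3 - <<'E'
from fit import *
for n in('side',):
    w=cloud(cap(n))
    q=(w[...,:2]*1000-[618.5,132])@R.from_euler('z',4,degrees=True).as_matrix()[:2,:2]
    for z in range(80,240,10):
        m=(abs(q[...,1])<85)&(abs(q[...,0])<120)&(abs(w[...,2]*1000-z)<5)
        P=q[m]
        if len(P)>3: print(n,z,len(P),P.min(0).round(),P.max(0).round())
E
```

```text
time: 23.05
tool_pos: [0.6032, 0.13, 0.1237]
eef_rot: [-0.0, 0.999, 0.038, 0.0]
wrist_force: [2.1, 0.2, 1.5]
grip_width: 0.0179
t 23.05 pos [603.2 130.  123.7] yaw 4.37 w 17.9 F [2.1 0.2 1.5]
shift before turn [1.8 0.1 3.7] turn 0.2 ; shift after turn [1.8 0.1 3.7]
side 80 97 [-99. -79.] [94. 82.]
side 90 601 [-75. -79.] [-36.  78.]
side 100 595 [-58. -80.] [-20.  78.]
side 110 475 [-39. -77.] [ 3. 78.]
side 120 298 [-45. -75.] [20. 79.]
side 130 320 [-46. -22.] [38. 79.]
side 140 290 [-40. -21.] [52. 79.]
side 150 66 [-25. -17.] [51. 79.]
side 160 5 [-25.  10.] [-24.  19.]
side 210 57 [-52. -81.] [17. 85.]
side 220 220 [-52. -85.] [17. 85.]
side 230 341 [-52. -85.] [19. 85.]
```

```bash
python3 -m pendant '[[0,6,0,4,0],[0,5.5,0,5,0],[0,5,0,5.5,0],[0,4.5,0,5.5,0],[0,3.5,0,5,0],[0,3,0,5,0],[0,0,0,0,0]]' 10; python3 go.py 605 130 120 4.2;  python3 - <<'E'
from fit import *
for n in('side',):
    w=cloud(cap(n))
    q=(w[...,:2]*1000-[618.5,132])@R.from_euler('z',4,degrees=True).as_matrix()[:2,:2]
    m=(abs(q[...,1])<85)&(abs(q[...,0])<120)&(w[...,2]>.0815)&(w[...,2]<.1)
    P=np.c_[q[m],w[m][:,2]*1000]; print(len(P),P.min(0),P.max(0)); c=np.linalg.lstsq(np.c_[P[:,:2],np.ones(len(P))],P[:,2],rcond=None)[0]; print(c)
E
```

```text
time: 23.8
tool_pos: [0.629, 0.1322, 0.0947]
eef_rot: [0.0, 0.999, 0.038, -0.001]
wrist_force: [-1.8, 0.0, 3.8]
grip_width: 0.0178
t 23.80 pos [629.  132.2  94.7] yaw 4.40 w 17.8 F [-1.8  0.   3.8]
shift before turn [-24.1   0.3 -25.3] turn 0.2 ; shift after turn [-24.1   0.4 -25.3]
2657 [-69.57536562 -79.55495186  81.68424303] [71.12027011 79.52937207 99.97630864]
[ 3.44433950e-03 -7.12337016e-03  9.01441190e+01]
```

The lid is flat and level, with its plate top at 90 mm. Releasing it and backing off to measure.

```bash
python3 -m pendant '[[0.45,0,0,0,0],[0.45,0,0,0,0],[0.45,0,0,0,0],[0.45,0,0,0,0],[0.45,0,0,-30,0],[0.45,0,0,-45,0],[0.45,0,0,-45,0],[0.45,-40,-40,0,0]]'; python3 -m pendant '[[0.45,-40,-20,0,0],[0.45,-40,0,0,0],[0.45,-30,0,0,0],[0.45,0,0,0,0],[0.45,0,0,0,0]]'; python3 - <<'E'
from fit import *
for n in('top','side'):
    c=cap(n);w=cloud(c)
    m=seg(w,(.48,.75,-.02,.26),(.084,.096)).astype(np.uint8);k,l,st,_=cv2.connectedComponentsWithStats(m);rect(w,l==1+st[1:,4].argmax(),n+' lid')
    m=seg(w,(.55,.7,.06,.2),(.112,.125)).astype(np.uint8);rect(w,m>0,n+' knob')
    # box rim/seal top
    m=seg(w,(.5,.75,-.17,.012),(.06,.0695)).astype(np.uint8);k,l,st,_=cv2.connectedComponentsWithStats(m);rect(w,l==1+st[1:,4].argmax(),n+' box')
cv2.imwrite('pics/s6.png',cv2.resize(ld('top')['frame'][100:310,100:380],(800,600)))
E
python3 go.py 619 132 150 4
```

```text
time: 24.65
tool_pos: [0.6009, 0.159, 0.2214]
eef_rot: [0.001, 0.999, 0.032, 0.01]
wrist_force: [0.7, -0.5, -0.2]
grip_width: 0.0417
time: 25.15
tool_pos: [0.4809, 0.1762, 0.215]
eef_rot: [-0.0, 0.999, 0.038, 0.001]
wrist_force: [0.7, 0.1, -0.6]
grip_width: 0.042
top lid 3863 c [620.1 131.3] s [140.9 156.4] a 4.4 z 90.5
top knob 187 c [619.9 130.8] s [50.2 18.2] a 4.08 z 118.0
top box 702 c [632.3 -65.6] s [144.5 159.7] a 4.16 z 65.5
side lid 2935 c [619.7 131.6] s [140.9 160.4] a 4.4 z 90.2
side knob 170 c [618.9 133.3] s [48.6 19.5] a 3.33 z 117.3
side box 153 c [699.7 -67.7] s [151.8  42.3] a 80.08 z 65.6
t 25.25 pos [482.  176.  214.7] yaw 4.32 w 41.5 F [ 0.5 -0.3  0.7]
shift before turn [133.1  54.2  64.9] turn 0.3 ; shift after turn [133.4  53.5  64.9]
```

View pics/s6.png

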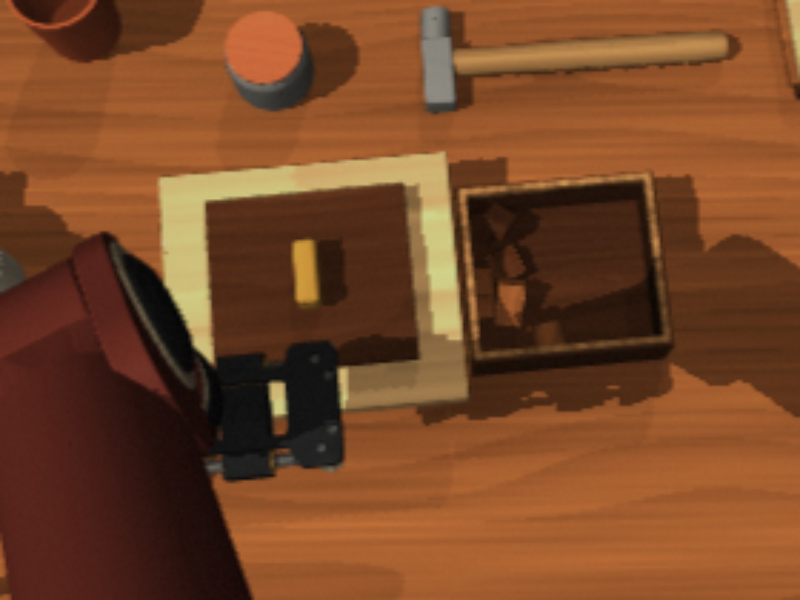

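The lid lies flat on the board with its knob at (306,272), and the box is clear with the scraps along its left wall. In the same camera, the box is at (+12.3, -196.9) mm from the lid. Picking the lid up again by the knob.

```bash
python3 -m pendant '[[0.55,35,15,0,0.2],[0.55,35,15,0,0],[0.55,35,15,0,0],[0.55,30,9,0,0],[0.55,0,0,0,0],[0.55,0,0,0,0],[0.55,0,0,0,0]]'; python3 go.py 620 131.3 150 4.2
```

```text
time: 25.95
tool_pos: [0.6184, 0.133, 0.2141]
eef_rot: [-0.0, 0.999, 0.037, -0.001]
wrist_force: [-0.6, 0.7, -0.3]
grip_width: 0.0513
t 25.95 pos [618.4 133.  214.1] yaw 4.24 w 51.3 F [-0.6  0.7 -0.3]
shift before turn [ 1.5  1.8 64.1] turn 0.0 ; shift after turn [ 1.5  1.8 64.1]
```

```bash
python3 -m pendant '[[0.55,1.5,1.5,30,0],[0.55,0,0,40,0],[0.55,0,0,30,0],[0.55,0,0,15,0],[0.55,0,0,0,0],[0.55,0,0,0,0],[0.55,0,0,0,0]]'; python3 go.py 620 131.3 93 4.2
```

```text
time: 26.65
tool_pos: [0.6216, 0.1315, 0.1013]
eef_rot: [-0.0, 0.999, 0.037, 0.002]
wrist_force: [0.1, 0.3, 0.2]
grip_width: 0.0513
t 26.65 pos [621.6 131.5 101.3] yaw 4.22 w 51.3 F [0.1 0.3 0.2]
shift before turn [-1.6  0.1  8.3] turn 0.0 ; shift after turn [-1.6  0.1  8.3]
```

```bash
python3 -m pendant '[[0.55,-1.6,0,5,0],[0.55,0,0,3,0],[0,0,0,0,0],[0,0,0,0,0],[0,0,0,0,0],[0,0,0,0,0],[0,0,0,0,0],[0,0,0,0,0]]' 50; python3 -m pendant '[[0,0,0,0,0],[0,0,0,-15,0],[0,0,0,-25,0],[0,0,0,-15,0],[0,0,0,0,0],[0,0,0,0,0]]'; python3 go.py 632.3 -65.6 140 4.1;  python3 - <<'E'
from fit import *
for n in('side',):
    w=cloud(cap(n))
    P=w[seg(w,(.53,.72,.04,.23),(.115,.155))]*1000; print(P.min(0),P.max(0))
    m=seg(w,(.53,.72,.04,.23),(.125,.16));P=w[m]*1000;P=P[abs(P[:,2]-np.median(P[:,2]))<5]; rect(P/1000,np.ones(len(P),bool),'lid');c=np.linalg.lstsq(np.c_[P[:,:2]-[620,131],np.ones(len(P))],P[:,2],rcond=None)[0]; print(c)
E
```

```text
time: 27.45
tool_pos: [0.6192, 0.1308, 0.0916]
eef_rot: [-0.0, 0.999, 0.037, 0.0]
wrist_force: [-0.2, 0.3, 0.5]
grip_width: 0.0174
time: 28.05
tool_pos: [0.6185, 0.1304, 0.1458]
eef_rot: [0.0, 0.999, 0.036, -0.001]
wrist_force: [-0.3, 0.6, -2.3]
grip_width: 0.0176
t 28.05 pos [618.5 130.4 145.8] yaw 4.18 w 17.6 F [-0.3  0.6 -2.3]
shift before turn [ -0.5 196.5   5.8] turn 0.1 ; shift after turn [ -0.2 196.5   5.8]
[543.47203669  49.67288685 134.18249909] [686.78575603 214.06130308 154.37580889]
lid 2663 c [618.7 131.4] s [140.5 158.6] a 4.2 z 144.3
[ 9.21124309e-04 -3.92095935e-03  1.44330902e+02]
```

```bash
python3 -m pendant '[[0,0,20,0,0],[0,0,40,0,0],[0,0,40,0,0],[0,0,40,0,0],[0,0,36,0,0],[0,0,20,0,0],[0,0,0,0,0],[0,0,0,0,0]]'; python3 -m pendant '[[0,0,0,0,0],[0,0,0,0,0]]'; python3 go.py 631.7 -66.1 110 4.15;  python3 - <<'E'
from fit import *
for n in('side','top'):
    w=cloud(cap(n))
    P=w[seg(w,(.53,.72,-.16,.04),(.138,.15))]*1000; rect(P/1000,np.ones(len(P),bool),n+'lid')
E
```

```text
time: 28.9
tool_pos: [0.6326, -0.064, 0.1451]
eef_rot: [-0.001, 0.999, 0.036, -0.001]
wrist_force: [0.1, 0.1, -1.7]
grip_width: 0.0176
time: 29.1
tool_pos: [0.6333, -0.0621, 0.1462]
eef_rot: [-0.001, 0.999, 0.038, -0.0]
wrist_force: [0.6, 0.6, -1.7]
grip_width: 0.0178
t 29.10 pos [633.3 -62.1 146.2] yaw 4.39 w 17.8 F [ 0.6  0.6 -1.7]
shift before turn [-1.9  3.9 36.2] turn 0.2 ; shift after turn [-1.9  3.9 36.2]
sidelid 1994 c [633.6 -61. ] s [141.5 160. ] a 4.31 z 144.8
toplid 1106 c [630.6 -16.6] s [140.4  63.5] a 4.46 z 145.4
```

```bash
python3 -m pendant '[[0,-1.9,3.9,0,0.2],[0,0,0,20,0],[0,0,0,20,0],[0,0,0,10,0],[0,0,0,0,0],[0,0,0,0,0],[0,0,0,0,0]]'; python3 go.py 631.7 -66.1 92 4.15
```

```text
time: 29.9
tool_pos: [0.6328, -0.0689, 0.0977]
eef_rot: [0.0, 0.999, 0.035, 0.001]
wrist_force: [0.2, 0.3, -1.3]
grip_width: 0.0179
t 29.90 pos [632.8 -68.9  97.7] yaw 3.98 w 17.9 F [ 0.2  0.3 -1.3]
shift before turn [-0.9 -2.8  5.7] turn -0.2 ; shift after turn [-0.9 -2.8  5.7]
```

```bash
python3 -m pendant '[[0,-0.9,-2.6,3,-0.1],[0,0,0,0,0],[0,0,0,0,0],[0,0,0,0,0]]'; python3 go.py 631.7 -66.1 92 4.15;  python3 - <<'E'
from fit import *
for n in('side',):
    w=cloud(cap(n))
    P=w[seg(w,(.53,.72,-.16,.04),(.086,.1))]*1000; rect(P/1000,np.ones(len(P),bool),n+'lid')
E
python3 go.py 631.7 -66.1 80 4.15
```

```text
time: 30.3
tool_pos: [0.6308, -0.0663, 0.0937]
eef_rot: [0.0, 0.999, 0.036, 0.0]
wrist_force: [0.7, 0.6, -2.7]
grip_width: 0.0178
t 30.30 pos [630.8 -66.3  93.7] yaw 4.09 w 17.8 F [ 0.7  0.6 -2.7]
shift before turn [ 0.9 -0.2  1.7] turn -0.1 ; shift after turn [ 0.9 -0.2  1.7]
sidelid 1852 c [630.9 -64.7] s [140.  159.1] a 4.05 z 92.4
t 30.35 pos [630.8 -66.4  93.6] yaw 4.08 w 17.4 F [-0.6 -0.3 -2.8]
shift before turn [ 0.9 -0.2 13.6] turn -0.1 ; shift after turn [ 0.9 -0.2 13.6]
```

```bash
python3 -m pendant '[[0,0.9,0.3,3,0],[0,0,0,3,0],[0,0,0,3,0],[0,0,0,3,0],[0,0,0,0,0],[0,0,0,0,0]]'; python3 go.py 631.7 -66.1 75 4.15
```

```text
time: 30.95
tool_pos: [0.6316, -0.0665, 0.0813]
eef_rot: [-0.0, 0.999, 0.036, -0.0]
wrist_force: [0.3, 0.3, -1.6]
grip_width: 0.018
t 30.95 pos [631.6 -66.5  81.3] yaw 4.09 w 18.0 F [ 0.3  0.3 -1.6]
shift before turn [ 0.1 -0.4  6.3] turn -0.1 ; shift after turn [ 0.1 -0.4  6.3]
```

The plug is inside the opening and there's no contact force. Pressing down.

```bash
python3 -m pendant '[[0,0,0,3,0],[0,0,0,3,0],[0,0,0,2,0],[0,0,0,2,0],[0,0,0,2,0],[0,0,0,0,0]]' 60; python3 go.py 631.7 -66.1 71.5 4.15; python3 -m pendant '[[0,0,0,2,0],[0,0,0,0,0],[0,0,0,0,0]]' 60; python3 go.py 631.7 -66.1 71.5 4.15
```

```text
time: 31.55
tool_pos: [0.6321, -0.0665, 0.0716]
eef_rot: [0.0, 0.999, 0.036, 0.001]
wrist_force: [-2.4, 0.6, 7.9]
grip_width: 0.0177
t 31.55 pos [632.1 -66.5  71.6] yaw 4.08 w 17.7 F [-2.4  0.6  7.9]
shift before turn [-0.4 -0.5  0.1] turn -0.1 ; shift after turn [-0.4 -0.5  0.1]
time: 31.85
tool_pos: [0.6321, -0.0665, 0.0715]
eef_rot: [0.0, 0.999, 0.036, 0.001]
wrist_force: [-4.7, 0.6, 16.1]
grip_width: 0.0177
t 31.85 pos [632.1 -66.5  71.5] yaw 4.07 w 17.7 F [-4.7  0.6 16.1]
shift before turn [-0.4 -0.5 -0. ] turn -0.1 ; shift after turn [-0.4 -0.5 -0. ]
```

```bash
python3 -m pendant '[[0,0,0,3,0],[0,0,0,2,0],[0,0,0,0,0],[0,0,0,0,0]]' 60; python3 go.py 631.7 -66.1 71.5 4.15;  python3 -m pendant '[[0,0,0,-3,0],[0,0,0,-3.5,0],[0.5,0,0,0,0],[0.5,0,0,0,0],[0.5,0,0,0,0],[0.5,0,0,0,0],[0.5,0,0,0,0]]'; python3 -m pendant '[[0.5,0,0,-25,0],[0.5,0,0,-45,0],[0.5,0,0,-45,0],[0.5,0,-40,-10,0],[0.5,-20,-45,0,0],[0.5,-40,-30,0,0],[0.5,-40,0,0,0],[0.5,-20,0,0,0]]'; python3 - <<'E'
from fit import *
for n in('side','top'):
    c=cap(n);w=cloud(c)
    m=seg(w,(.53,.74,-.165,.02),(.064,.0755)).astype(np.uint8);k,l,st,_=cv2.connectedComponentsWithStats(m);m=l==1+st[1:,4].argmax()
    rect(w,m,n+' lid'); P=w[m]*1000;c2=np.linalg.lstsq(np.c_[P[:,:2]-[632,-66],np.ones(len(P))],P[:,2],rcond=None)[0]; print(c2)
    b=seg(w,(.54,.7,.03,.22),(.066,.078));print('board z',np.median(w[b][:,2]))
    rect(w,seg(w,(.57,.7,-.13,.0),(.09,.105)),n+' knob')
    rect(w,seg(w,(.4,.6,-.48,-.3),(.025,.045)),'blade'); rect(w,seg(w,(.4,.6,-.48,-.3),(.085,.1)),'grip')
cv2.imwrite('pics/s7.png',cv2.resize(ld('side')['frame'][60:360,120:520],(800,600)))
print(r.observe()['time'])
E
```

```text
time: 32.25
tool_pos: [0.6322, -0.0665, 0.0714]
eef_rot: [0.001, 0.999, 0.035, 0.001]
wrist_force: [-14.7, 0.1, 39.9]
grip_width: 0.0175
t 32.25 pos [632.2 -66.5  71.4] yaw 4.06 w 17.5 F [-14.7   0.1  39.9]
shift before turn [-0.5 -0.5 -0.1] turn -0.1 ; shift after turn [-0.5 -0.5 -0.1]
time: 32.95
tool_pos: [0.6337, -0.0722, 0.0706]
eef_rot: [0.004, 0.999, 0.034, 0.002]
wrist_force: [-0.3, -6.0, 7.5]
grip_width: 0.0457
time: 33.75
tool_pos: [0.5003, 0.0411, 0.1933]
eef_rot: [-0.0, 0.999, 0.038, -0.002]
wrist_force: [0.3, 0.3, -0.8]
grip_width: 0.0465
side lid 1819 c [619.5 -58.9] s [166.2 169.6] a 4.15 z 70.4
[-1.19081981e-03 -6.50759567e-04  7.04186885e+01]
board z 0.07222070897388355
side knob 128 c [632.9 -60.2] s [49.9 19.6] a 2.3 z 97.3
blade 224 c [ 489.9 -380.3] s [111.2  47.2] a 5.38 z 34.6
grip 115 c [ 492.8 -363.9] s [25.4 51.8] a 88.05 z 94.1
top lid 3159 c [633.5 -64.3] s [140.5 158.5] a 4.24 z 70.4
[1.59398082e-04 3.20700583e-04 7.03883326e+01]
board z 0.07256104204454172
top knob 185 c [633.  -62.4] s [50.2 17.9] a 3.12 z 97.8
blade 339 c [ 494.9 -380.6] s [120.3  47.6] a 4.41 z 36.0
grip 244 c [ 493.6 -365.6] s [51.6 20.1] a 4.04 z 94.8
33.85
```

View pics/s7.png

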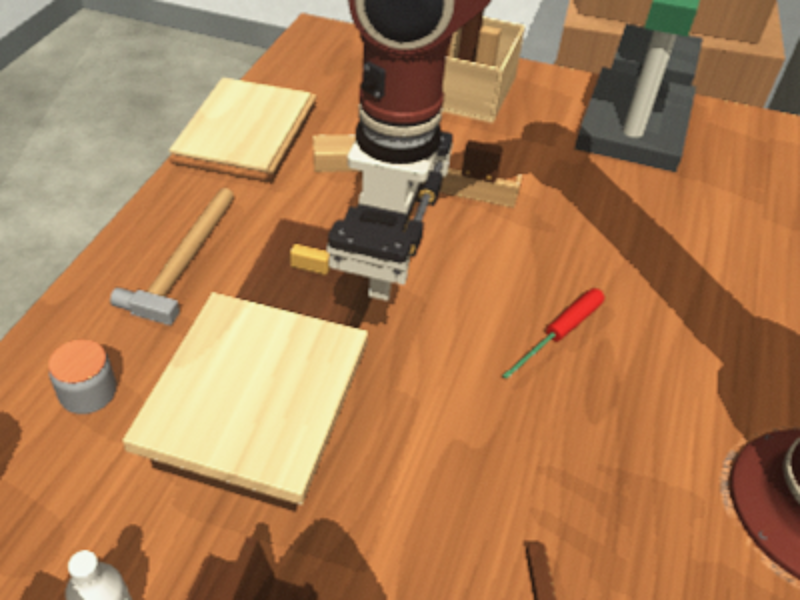

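The lid is level: the plate top is at 70.4 mm, which puts its underside at 60.4 mm. The sweeper and the glue are upright, and the hand is clear at about (500, 41, 193) mm. Handing in.

```bash
python3 -m pendant '[[0.5,0,0,0,0],[0.5,0,0,0,0]]'; python3 -c "
from bench import r
print(r.close_job())"
```

```text
time: 34.05
tool_pos: [0.5054, 0.0396, 0.1939]
eef_rot: [-0.0, 0.999, 0.035, 0.001]
wrist_force: [-0.6, -0.7, -1.1]
grip_width: 0.0468
the job is handed in; nothing more can be done
None
```

The whole job ran and was handed in at about 34 s of the 72 s allowed. No verdict is reported, so what follows is from my own last checks.

**Steps done:**
- **Sweep:** I swept all five offcuts into the box with the sweeper, then stood it upright on the bench and let go.
- **Lid onto the board:** I took the lid from the rack by its knob. I set it back once to re-grip further out, then pivoted it flat and knob up onto the board and released it.
- **Lid onto the box:** I picked it up again by the knob, set it on the box and pressed it with about 40 N until it stopped.

**Last checks:**
- **Lid height and tilt:** the underside is about 60.4 mm above the bench, with the rim at 60. The tilt is about 0.001 rad. By that height the seal is pressed about 5.6 mm; I could not see the seal itself.
- **Lid position:** the top camera puts its centre about 2 mm from the box's centre, with the axes parallel to about 0.1°.
- **Offcuts:** all five were seen in the box before the lid went on. The highest point was 48 mm, below the 52 mm where the plug sits.
- **Sweeper and glue:** both are upright.
- **Robot:** the hand is clear of everything, with only about 1 N of reading noise.

**Disagreements:**
- **Side camera:** its outline of the lid was spoiled by the hand and neighbouring edges, with the centre off by about 15 mm. I relied on the top camera for position. Both cameras agreed on height and level.
- **Knob position:** the top camera put the knob's centre about 2 mm further towards +y than the plate's.
- **Finger release:** when the fingers opened after the final press, the wrist showed a brief sideways force of about 6 N. The lid still measured centred and level afterwards.

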